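Lay out the bread-baking table

ROBOT

A 6-joint arm with a two-finger parallel gripper is mounted at the origin on the work surface. World frame = base frame: x ahead of the robot, y to its left, z up, the work surface at z = 0. Lengths are in m, angles in rad, forces in N, time in s.
With the tool pointing down it reaches from about 0.25 to 0.725 m from the base axis. Payload 4 kg.
Tool frame: the origin (TCP) lies at the very end of the fingers, on their centre line; the grasp point (between the pads) lies arm.tcp_to_grasp behind it (arm.tcp_to_grasp is the distance from the TCP to the grasp point, in m); z points along the fingers, y is the line along which they close (so a half turn about z gives the same grasp; the last joint's range is limited). The gripper opens to 85 mm and grips with 20 to 120 N. Pads are 22 mm wide; open, the fingers measure 114 mm over their backs; the gripper's body (76 mm by 85 mm) begins 54 mm behind the grasp point. The pads swing forward as they close: fully open they stand 13 mm farther back than shut.
Start: joints at [1.342, 0.241, 0.005, 1.335, 0, 1.571], TCP at [0.113, 0.487, 0.231] pointing down, gripper open.
Joint ranges: [-2.72, 2.72], [-1.05, 1.87], [-1.09, 1.28], [-1.99, 2.15], [-1.42, 1.44], [-3.14, 3.14]. Speed limits (rad/s): [2.79, 2.79, 3.14, 3.14, 3.14, 3.14].

INTERFACE

Orientations are given as a unit quaternion [x, y, z, w].
In Python, from bench import arm, imaging gives the robot as it stands.
- The arm moves only by the shell command python3 -m jog 'ROWS' [FORCE]. ROWS is JSON, one flat list of numbers, 7 for each row, row after row: the shift along the tool's x, y, z in units of 30 mm (1.0 is 30 mm), then the turn, a rotation vector about the tool's x, y, z in units of 5 degrees (1.0 is 5 degrees), then the opening in per cent of the stroke, from 0 (shut) to 100 (fully open). In form: [dx, dy, dz, wx, wy, wz, hand, dx, dy, dz, wx, wy, wz, hand, ...]. A call has 1 to 20 rows; each row is the pose to reach, as a shift and turn from the pose commanded when the call began, along the tool's axes at that moment; what a row does not reach only later rows make up. A row lasts 1/10 s, in which the tool goes at most 50 mm and 8.59 degrees, less where a joint would pass 70% of its speed; a pose out of reach is approached as far as the arm can. A call with a gripper value outside its range is refused whole. The fingers move at their own pace and stop on an object; FORCE is the grip in N (left out, the last holds). Time passes only in rows, so rows that repeat a pose let the fingers close. It gives the time, the measured TCP pose, the force, the opening and the grip force at its end, in the units of the state.
- arm.sense(): the state, without advancing time (a new reading comes with each control period).
- imaging.capture(name): name is "side" or "top" or "wrist"; returns a dict with "img" (420x560x3 uint8, red, green, blue), "fx", "fy", "cx", "cy" (pixels), "R" (3x3) and "t" (3): a world point X has camera coordinates R X + t; the wrist camera has in their place "mount" (4x4, takes a point from camera to tool coordinates, whose origin is the TCP and whose axes are the flange's). Camera axes: x right, y down, z forward; pixel columns grow to the right and rows downward; lengths in m; the calibration is good to about 2 mm. A picture is of the moment at which its call begins: read the wrist's pose just before it. There is no depth.
- arm.hand_in(): hands the job in; it is judged then, once.
The state is a dict: "clock": time; "joints": joint angles; "joint_vel": joint speeds; "tau": joint torques, N m; "position": TCP position; "tcp_rot": TCP orientation; "force": force on the tool from outside, world axes, zero at the start; "wrist_torque": the same for the moment, N m; "finger_gap": opening from 0.0 (shut) to 1.0 (fully open); "gripper_force": force on a finger pad.
Only numpy, scipy, OpenCV 4.12 (cv2) and the standard library are available. Lean on these libraries where they do the work, as an engineer would, in place of code of your own. Each camera call takes 0.05 s, during which the arm holds its last target. There are 200 camera calls.

TASK

Lay the table out for the baker, with front meaning the robot's side. Stand the salt crock upright in the middle of the felt mat between the proofing basket and the flour tub and put its wooden lid on it, fully seated; stand the timer upright in the middle of the mat in front of the tub; lay the dough scraper flat, with the middle of its wooden handle over the middle of the mat in front of the basket and the handle running left to right. Leave the mug where it is.

Things in the scene. Friction and masses are not known exactly. Their poses are not given: they have to be found in the camera images.
- crock_center (a point): Salt crock: small open round pot of dark grey stoneware, outer diameter 58 mm, 60 mm high, walls 4 mm, so its mouth is 50 mm wide; about 0.24 kg, stands upright on the table. The point is at its centre, 30 mm above its underside; z up along its axis.
- lid_center (a point): Wooden crock lid, right way up on the table: pale disc 62 mm across, 7 mm thick; under it a tapered plug 8 mm deep (32 mm across below, 41 above) that it stands on; on top a dark upright knob 20 mm across, 27 mm high. 42 mm high in all, 50 g. Point: on the axis half-way up, 21 mm above the plug's underside and 6 mm above the disc; z up. Seated, the disc lies on the crock's rim, the point 43 mm above the crock's.
- scraper_center (a point): Dough scraper lying flat: dark wooden bar handle 90 mm long, 24 wide, 24 high, with two brass rivets; white plastic blade 90 by 55 mm, 4 mm thick, flush with the handle's underside, out from one long side. 0.12 kg, mostly handle. Point: handle's centre, 12 mm above its underside. y along the handle, -x to the blade, z up; at the start -x is within 1 rad of world -x (to the robot).
- timer_center (a point): Kitchen timer: white plastic cylinder with a dark pointer bar on top, tick marks and a dark band around it, diameter 54 mm, 45 mm high, about 0.12 kg, stands upright on the table. The point is at its centre, 22.5 mm above its underside; z up along its axis.
- mat_middle: Round grey felt mat, 80 mm across and 4 mm thick, fixed to the table between the basket and the tub. Origin at the centre of its underside, on the table. Axes as the world's.
- mat_tub: Round grey felt mat like the others (80 mm across, 4 mm thick, fixed) in front of the flour tub, on the robot's side of it. Origin at the centre of its underside. Axes as the world's.
- mat_basket: Round grey felt mat like the others (80 mm across, 4 mm thick, fixed) in front of the proofing basket, on the robot's side of it. Origin at the centre of its underside. Axes as the world's: y runs left to right seen from the robot.
- basket: Proofing basket: empty open round basket of coiled cane, 172 mm across and 66 mm high, fixed to the table on the far side of the mats, left or right. Origin at the centre of its underside.
- tub: Flour tub: closed round wooden tub with two dark hoops and a flat lid 162 mm across with a dark bar on it, 92 mm high in all, fixed to the table on the far side of the mats, on the other side from the basket. Origin at the centre of its underside.
- mug: White mug, 76 mm across and 85 mm high with a handle, loose, a bystander at the outer left or right of the work; a fixed white bowl 120 mm across and 50 mm high stands at the other side likewise. Origin at the centre of its underside.
Things that resemble listed ones, but are neither listed nor needed, are in the scene too. Of the things like the part that bears crock_center, leave any that is orange or purple; of the rest the smaller one is meant.

How it is judged:
At the end, for the whole second after the job is handed in: Crock, timer and scraper handle each within 15 mm of the centre of its mat, upright or flat within 0.1 rad; scraper handle within 0.3 rad of left to right (either way round); lid down on the crock's rim, within 8 mm of its axis, level; all at rest (horizontal distance between crock_center and mat_middle below 0.015 m and height (world z) of crock_center between 0.03 and 0.039 m and angle between each of crock_center, timer_center, scraper_center, lid_center's own z axis and vertical below 0.1 rad and linear speed of each of crock, timer, scraper, lid below 0.02 m/s and angular speed of each of crock, timer, scraper, lid below 0.2 rad/s and horizontal distance between timer_center and mat_tub below 0.015 m and height (world z) of timer_center between 0.0225 and 0.0315 m and horizontal distance between scraper_center and mat_basket below 0.015 m and height (world z) of scraper_center between 0.012 and 0.021 m and angle between the y axis of scraper_center and the y axis of mat_basket, either way round below 0.3 rad and horizontal distance between lid_center and crock_center below 0.008 m and z of lid_center in the frame of crock_center between 0.039 and 0.048 m); the robot touches nothing.
It fails at once if the mug is moved by more than 20 mm or tipped (distance of mug from where it was at the start of the episode above 0.02 m or angle between mug's own z axis and vertical above 0.3 rad).
It also fails if it takes over 107 s, if anything falls off the work surface, if the arm or the gripper's body presses on something with over 40 N, if the wrist force passes 120 N, or if a joint passes its speed limit or range.

## Working session

There is one attempt and no reset: what is moved stays moved. The work goes in short steps, Python scripts to look and compute and a shell command to move; the robot and the scene stay as the last step left them, time stands still between calls to the robot, and variables do not carry over. Pictures are saved under pics/ and viewed, at most 18 in all, crops included, and the job is handed in when it is done.

```bash
ls; mkdir -p pics; python3 - <<'E'
from bench import arm, imaging
import cv2
s=arm.sense();print({k:s[k] for k in('clock','position','tcp_rot','finger_gap')},arm.tcp_to_grasp)
for n in('top','side'):
    c=imaging.capture(n);cv2.imwrite(f'pics/{n}0.png',c['img'][:,:,::-1]);print(n,c['fx'],c['cx'],c['cy'],c['R'],c['t'])
E
```

```text
pics
{'clock': 0.0, 'position': array([0.11328063, 0.48634596, 0.23040114]), 'tcp_rot': array([ 1.14186168e-01,  9.93458814e-01, -1.04550293e-03, -1.09174635e-04]), 'finger_gap': 1.0033190710639663} 0.0187
top 481.274774976181 272.78220305014054 215.87780324474343 [[-0.00225209 -0.99981265  0.01922461]
 [-0.98476361 -0.00112549 -0.17389469]
 [ 0.17388374 -0.01932332 -0.98457659]] [-0.00859342  0.55536787  1.12337404]
side 475.6685326572413 270.83631285830637 209.37979394496264 [[-0.99727446 -0.07280785  0.01194426]
 [-0.06077269  0.71881167 -0.69254347]
 [ 0.04183692 -0.69138181 -0.72127725]] [0.53027598 0.06649876 1.19747864]
```

View pics/top0.png

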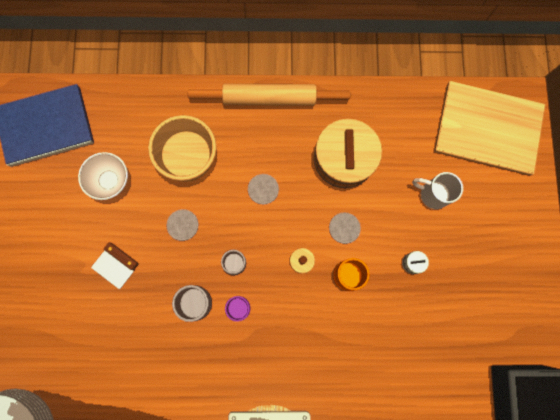

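View pics/side0.png

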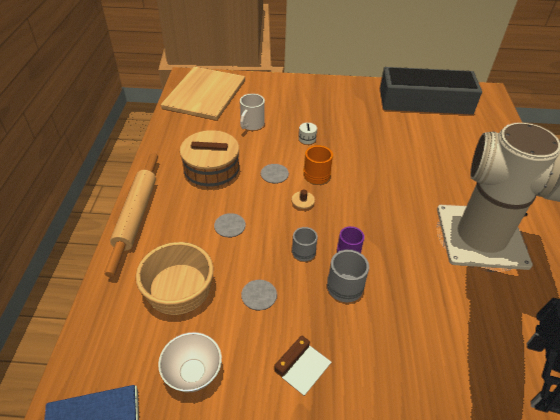

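Top view: jar candidates are small grey (233,263), big grey (191,303), orange (351,275) and purple (238,308). The small grey one fits, since orange and purple are excluded and it is the smaller of the rest. The lid is at (302,260), timer (417,263), scraper handle (121,256), and the mats are at (263,188) middle, (345,228) tub and (182,225) basket. Next I'll measure and make the confirming crop.

```bash
cat > h.py <<'E'
import numpy as np, cv2
from bench import arm, imaging
from scipy.spatial.transform import Rotation as Ro
def cam(n):
    s=arm.sense(); c=imaging.capture(n)
    if n=='wrist':
        T=np.eye(4);T[:3,:3]=Ro.from_quat(s['tcp_rot']).as_matrix();T[:3,3]=s['position'];M=T@c['mount']
        c['Rw'],c['o']=M[:3,:3],M[:3,3]
    else: c['Rw']=c['R'].T; c['o']=-c['R'].T@np.array(c['t'])
    return c
def ray(c,u,v,z):
    d=c['Rw']@np.array([(u-c['cx'])/c['fx'],(v-c['cy'])/c['fy'],1]); return c['o']+d*(z-c['o'][2])/d[2]
def proj(c,X):
    p=c['Rw'].T@(np.array(X)-c['o']); return np.array([c['fx']*p[0]/p[2]+c['cx'],c['fy']*p[1]/p[2]+c['cy']])
def blob(c,lo,hi,roi,z):
    """largest HSV blob in roi (u0,v0,u1,v1): world outline at height z -> enclosing-circle, minAreaRect"""
    u0,v0,u1,v1=roi; m=cv2.inRange(cv2.cvtColor(c['img'],cv2.COLOR_RGB2HSV)[v0:v1,u0:u1],lo,hi)
    k=max(cv2.findContours(m,cv2.RETR_EXTERNAL,cv2.CHAIN_APPROX_NONE)[0],key=cv2.contourArea)
    k=cv2.convexHull(k).reshape(-1,2)
    W=np.array([ray(c,u+u0,v+v0,z)[:2] for u,v in k],np.float32)*1000
    return cv2.fitEllipse(W) if len(W)>5 else None, cv2.minAreaRect(W)
def move(goal,yaw=None):
    """print tool-frame shift (30mm units) from the present pose to world TCP goal, turn about world z -> wz"""
    s=arm.sense();R=Ro.from_quat(s['tcp_rot']);print('shift',np.round(R.inv().apply(np.array(goal)-s['position'])/.03,2),'rot',np.round(R.as_matrix(),3).tolist())
E
python3 - <<'E'
from h import *
c=cam('top');np.set_printoptions(precision=1,suppress=True)
hsv=cv2.cvtColor(c['img'],cv2.COLOR_RGB2HSV)
for n,p in dict(mat=(263,188),crock=(233,263),rim=(233,252),lid=(295,256),knob=(302,260),timer=(412,268),handle=(121,258),table=(260,230)).items(): print(n,hsv[p[1],p[0]])
f=lambda r:[np.round(np.array(x).ravel(),1) for x in r]
G=((0,0,40),(180,90,255))
for n,roi,z in(('mid',(240,165,285,212),.004),('tub',(325,208,365,248),.004),('bas',(162,205,202,245),.004),('crock',(215,245,252,283),.06),('big',(168,282,212,325),.08),('timer',(400,248,432,279),.045),('mug',(430,165,470,215),.085)):
    e,r=blob(c,*G,roi,z);print(n,[np.round(np.ravel(x),0) for x in e])
e,r=blob(c,(10,60,150),(30,200,255),(285,243,320,277),.015);print('lid',e)
m=c['img'][235:330,85:435];cv2.imwrite('pics/crop.png',cv2.resize(m,None,fx=2.2,fy=2.2,interpolation=3)[:,:,::-1])
for uv in((109,246),(133,264)):print('h',ray(c,*uv,.024)*1000)
for n,uv,z in(('mug',(447,185),.085),('tub',(349,150),.092),('basket',(182,147),.066)):print(n,ray(c,*uv,z)*1000)
E
```

```text
mat [ 15  69 166]
crock [ 14  49 207]
rim [ 13 101  88]
lid [ 21 146 239]
knob [ 11 215 126]
timer [ 38   9 238]
handle [ 10 193 115]
table [ 14 209 227]
mid [array([634.,  15.]), array([75., 76.]), array([80.])]
tub [array([ 533., -190.]), array([75., 76.]), array([8.])]
bas [array([541., 218.]), array([75., 76.]), array([140.])]
crock [array([443.,  86.]), array([55., 57.]), array([124.])]
big [array([347., 180.]), array([81., 83.]), array([2.])]
timer [array([ 443., -354.]), array([53., 59.]), array([21.])]
mug [array([ 613., -417.]), array([ 77., 103.]), array([37.])]
lid ((450.2376403808594, -81.614990234375), (64.15324401855469, 64.54732513427734), 67.83320617675781)
h [484.5 391.2  24. ]
h [440.6 330.7  24. ]
mug [ 624.8 -427.1   85. ]
tub [ 709.1 -192.1   92. ]
basket [723.6 213.7  66. ]
```

View pics/crop.png

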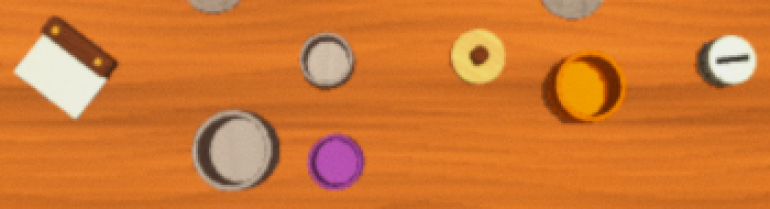

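The crop confirms it: the small grey pot (233,263) measures about 56 mm and the big grey one about 82 mm. The mats measure about 76 mm and sit at plausible places. I'll do the scraper first, moving above it with the closing line across the handle.

```bash
python3 -m jog '[-12.3,-1.4,1,0,0,22.4,100,-12.3,-1.4,1,0,0,22.4,100,-12.3,-1.4,1,0,0,22.4,100,-12.3,-1.4,1,0,0,22.4,100,-12.3,-1.4,1,0,0,22.4,100,-12.3,-1.4,1,0,0,22.4,100,-12.3,-1.4,1,0,0,22.4,100,-12.3,-1.4,1,0,0,22.4,100,-12.3,-1.4,1,0,0,22.4,100,-12.3,-1.4,1,0,0,22.4,100,-12.3,-1.4,1,0,0,22.4,100,-12.3,-1.4,1,0,0,22.4,100,-12.3,-1.4,1,0,0,22.4,100,-12.3,-1.4,1,0,0,22.4,100,-12.3,-1.4,1,0,0,22.4,100,-12.3,-1.4,1,0,0,22.4,100,-12.3,-1.4,1,0,0,22.4,100,-12.3,-1.4,1,0,0,22.4,100]' 40
python3 - <<'E'
from h import *
s=arm.sense();R=Ro.from_quat(s['tcp_rot']).as_matrix();print(s['position'],R.round(3).tolist())
c=cam('wrist');cv2.imwrite('pics/w1.png',c['img'][:,:,::-1])
print(proj(c,[.462,.361,.024]),c['o'])
E
```

```text
clock: 1.95
position: [0.4633, 0.3624, 0.2013]
tcp_rot: [0.887, 0.461, 0.0, -0.0]
force: [-0.4, -0.2, 0.3]
finger_gap: 1.0
gripper_force: 0.0
[0.46325434 0.36239773 0.20130023] [[0.574, 0.819, 0.0], [0.819, -0.574, 0.0], [0.0, -0.0, -1.0]]
[279.47587701 189.15483556] [0.50309892 0.42029222 0.34435843]
```

View pics/w1.png

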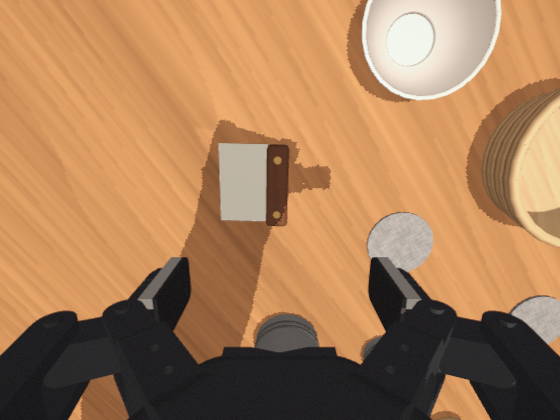

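Wrist view: scraper handle upright in the image from (278,145) to (278,226), in line with the tool x axis, with the blade on its left. The mat is at (400,242). The estimate was off by only a few pixels.

```bash
python3 - <<'E'
from h import *
c=cam('wrist')
e,r=blob(c,(0,100,20),(20,255,130),(262,138,294,230),.024);print(r)
a=ray(c,277,160,.024);b=ray(c,277,215,.024);print(a,b,(a+b)/2)
p=ray(c,278,185.5,.024);print(p)
e,_=blob(c,(0,0,90),(180,75,255),(362,205,438,280),.004);print('mat_b',e)
move([p[0],p[1],.007])
E
```

```text
((461.82440185546875, 365.20745849609375), (90.00694274902344, 24.095592498779297), 52.71059036254883)
[0.47794374 0.388298   0.024     ] [0.44285118 0.33845243 0.024     ] [0.46039746 0.36337521 0.024     ]
[0.46301187 0.3652088  0.024     ]
mat_b ((538.4185791015625, 215.25355529785156), (78.79695892333984, 88.83314514160156), 149.84371948242188)
shift [ 0.07 -0.06  6.48] rot [[0.575, 0.818, 0.0], [0.818, -0.575, 0.0], [0.0, -0.0, -1.0]]
```

```bash
python3 -m jog '[0.05,-0.09,1.5,0,0,0.4,100,0.05,-0.09,3,0,0,0.4,80,0.05,-0.09,4.5,0,0,0.4,70,0.05,-0.09,5.5,0,0,0.4,70,0.05,-0.09,6.1,0,0,0.4,70,0.05,-0.09,6.45,0,0,0.4,70,0.05,-0.09,6.45,0,0,0.4,70,0.05,-0.09,6.45,0,0,0.4,40,0.05,-0.09,6.45,0,0,0.4,0,0.05,-0.09,6.45,0,0,0.4,0,0.05,-0.09,6.45,0,0,0.4,0,0.05,-0.09,6.45,0,0,0.4,0,0.05,-0.09,6.45,0,0,0.4,0,0.05,-0.09,6.45,0,0,0.4,0]' 40
python3 -c "
from h import *
move([.541,.217,.08])"
```

```text
clock: 3.45
position: [0.4631, 0.3661, 0.0096]
tcp_rot: [0.895, 0.445, 0.002, -0.0]
force: [-0.4, 0.5, 6.6]
finger_gap: 0.263
gripper_force: 40.4
shift [-2.39  5.07 -2.35] rot [[0.603, 0.798, 0.003], [0.797, -0.603, 0.002], [0.004, 0.001, -1.0]]
```

```bash
python3 -m jog '[0,0,-1,0,0,0,0,0,0,-2,0,0,0,0,-1,2.5,-2.2,0,0,-3,0,-2.39,5.02,-2.2,0,0,-7.4,0,-2.39,5.02,-2.2,0,0,-7.4,0,-2.39,5.02,-2.2,0,0,-7.4,0,-2.39,5.02,-2.2,0,0,-7.4,0,-2.39,5.02,-2.2,0,0,-7.4,0,-2.39,5.02,-2.2,0,0,-7.4,0]'
python3 - <<'E'
from h import *
c=cam('wrist');cv2.imwrite('pics/w2.png',c['img'][:,:,::-1])
e,_=blob(c,(0,0,90),(180,75,255),(5,5,555,260),.004);print(e)
move([.54,.218,.014])
E
```

```text
clock: 4.35
position: [0.5384, 0.2171, 0.0736]
tcp_rot: [0.708, 0.706, -0.0, -0.0]
force: [0.0, 0.1, -1.0]
finger_gap: 0.266
gripper_force: 39.6
((507.3310546875, 216.0494384765625), (104.67758178710938, 147.0609588623047), 87.67586517333984)
shift [0.02 0.06 1.99] rot [[0.003, 1.0, -0.0], [1.0, -0.003, -0.0], [-0.0, -0.0, -1.0]]
```

View pics/w2.png

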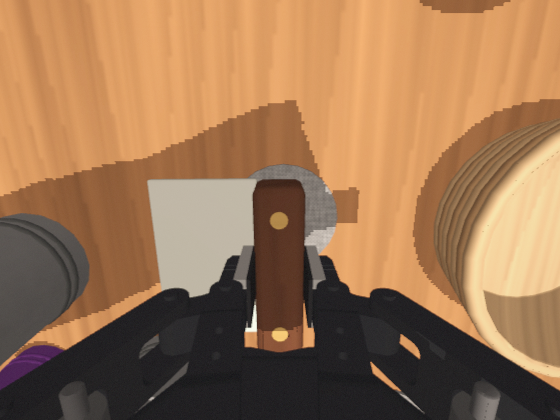

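The wrist view shows the scraper held level, handle at (279,270) along the tool, with the mat beneath it at (285,215). Now lowering and releasing.

```bash
python3 -m jog '[0.02,0.04,1,0,0,0,0,0.02,0.04,1.6,0,0,0,0,0.02,0.04,1.85,0,0,0,0,0.02,0.04,2,0,0,0,0,0.02,0.04,2,0,0,0,0,0.02,0.04,2,0,0,0,60,0.02,0.04,2,0,0,0,70,0.02,0.04,2,0,0,0,70,0.02,0.04,2,0,0,0,70,0.02,0.04,1.6,0,0,0,70,0.02,0.04,0,0,0,0,70,0.02,0.04,-2,0,0,0,100,0.02,0.04,-4,0,0,0,100,0.02,0.04,-4.2,0,0,0,100,0.02,0.04,-4.2,0,0,0,100]'
python3 - <<'E'
from h import *
c=cam('wrist');cv2.imwrite('pics/w3.png',c['img'][:,:,::-1])
e,r=blob(c,(0,100,20),(20,255,130),(200,60,360,300),.028);print('handle',r)
c=cam('top')
e,r=blob(c,(0,100,20),(13,255,140),(160,200,205,250),.028);print('handle top',r)
move([.443,.086,.15])
E
```

```text
clock: 5.9
position: [0.5429, 0.2189, 0.2067]
tcp_rot: [0.708, 0.706, 0.005, 0.002]
force: [0.4, 0.0, 1.3]
finger_gap: 0.999
gripper_force: 0.0
handle ((539.1864013671875, 218.21693420410156), (22.538969039916992, 88.04407501220703), 0.22984212636947632)
handle top ((538.4888916015625, 207.06275939941406), (24.93415069580078, 74.2960205078125), 0.05815233662724495)
shift [-4.4  -3.24  1.7 ] rot [[0.002, 1.0, 0.002], [1.0, -0.002, 0.001], [0.001, 0.002, -1.0]]
```

View pics/w3.png

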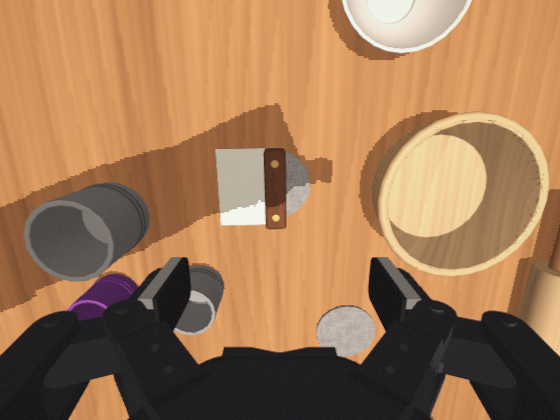

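The wrist view shows the scraper flat on its mat at (275,188), measured at (539,218) mm with the handle along y, so it is placed well. Next is the crock, at (195,295) here.

```bash
python3 -m jog '[-4.4,-3.24,2,0,0,-18,100,-4.4,-3.24,2,0,0,-18,100,-4.4,-3.24,2,0,0,-18,100,-4.4,-3.24,2,0,0,-18,100,-4.4,-3.24,2,0,0,-18,100,-4.4,-3.24,2,0,0,-18,100,-4.4,-3.24,2,0,0,-18,100,-4.4,-3.24,2,0,0,-18,100,-4.4,-3.24,2,0,0,-18,100,-4.4,-3.24,2,0,0,-18,100,-4.4,-3.24,2,0,0,-18,100,-4.4,-3.24,2,0,0,-18,100,-4.4,-3.24,2,0,0,-18,100]'
python3 - <<'E'
from h import *
s=arm.sense();print(s['joints'])
c=cam('wrist');cv2.imwrite('pics/w4.png',c['img'][:,:,::-1])
print(proj(c,[.443,.086,.06]))
move([.443,.086,.016])
E
```

```text
clock: 7.3
position: [0.4415, 0.0857, 0.1387]
tcp_rot: [0.002, 1.0, -0.0, -0.001]
force: [0.0, -0.8, 0.2]
finger_gap: 0.999
gripper_force: 0.0
[ 1.91688173e-01  2.10125546e-01 -2.86663599e-01  1.07660741e+00
  8.69413003e-06  1.95189177e-01]
[279.50357867 218.77337147]
shift [-0.05  0.01  4.1 ] rot [[-1.0, 0.003, -0.002], [0.003, 1.0, -0.0], [0.002, -0.0, -1.0]]
```

View pics/w4.png

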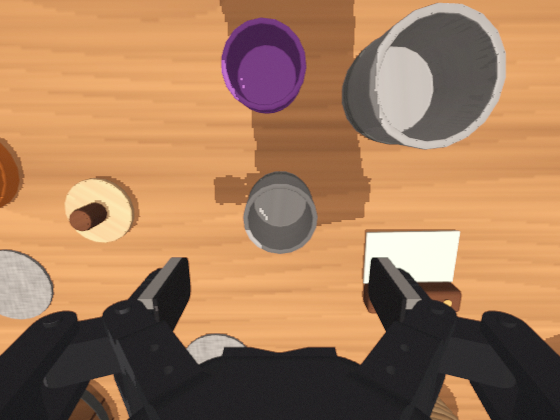

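Wrist view: crock rim centred at (280,218), as predicted. The way down is clear, and the lid is visible at (99,210).

```bash
python3 -m jog '[-0.04,0,1.5,0,0,0,100,-0.04,0,3,0,0,0,100,-0.04,0,3.8,0,0,0,100,-0.04,0,4.1,0,0,0,100,-0.04,0,4.1,0,0,0,100,-0.04,0,4.1,0,0,0,70,-0.04,0,4.1,0,0,0,50,-0.04,0,4.1,0,0,0,50,-0.04,0,4.1,0,0,0,50,-0.04,0,4.1,0,0,0,50,-0.04,0,4.1,0,0,0,50]' 40
python3 -c "
from h import *
move([.635,.015,.08])"
```

```text
clock: 8.45
position: [0.4454, 0.0862, 0.0187]
tcp_rot: [0.001, 1.0, 0.0, 0.002]
force: [0.2, 0.1, 6.3]
finger_gap: 0.67
gripper_force: 43.0
shift [-6.33 -2.36 -2.02] rot [[-1.0, 0.002, 0.004], [0.002, 1.0, 0.001], [-0.004, 0.001, -1.0]]
```

```bash
python3 -m jog '[0,0,-1,0,0,0,50,0,0,-2,0,0,0,50,-1.6,-0.6,-2,0,0,0,50,-3.2,-1.2,-2,0,0,0,50,-4.8,-1.8,-2,0,0,0,50,-5.9,-2.2,-2,0,0,0,50,-6.38,-2.37,-2,0,0,0,50,-6.38,-2.37,-2,0,0,0,50,-6.38,-2.37,-2,0,0,0,50]'
python3 - <<'E'
from h import *
s=arm.sense()
c=cam('wrist');cv2.imwrite('pics/w5.png',c['img'][:,:,::-1])
print(proj(c,s['position']*[1,1,0]+[0,0,s['position'][2]+.044]))
np.set_printoptions(suppress=True)
move([.635,.015,.02])
E
```

```text
clock: 9.35
position: [0.634, 0.0144, 0.0763]
tcp_rot: [0.001, 1.0, 0.0, -0.001]
force: [-0.5, -0.1, -2.1]
finger_gap: 0.674
gripper_force: 44.4
[278.65967911 314.97636032]
shift [-0.05  0.01  1.88] rot [[-1.0, 0.002, -0.002], [0.002, 1.0, 0.0], [0.002, 0.0, -1.0]]
```

View pics/w5.png

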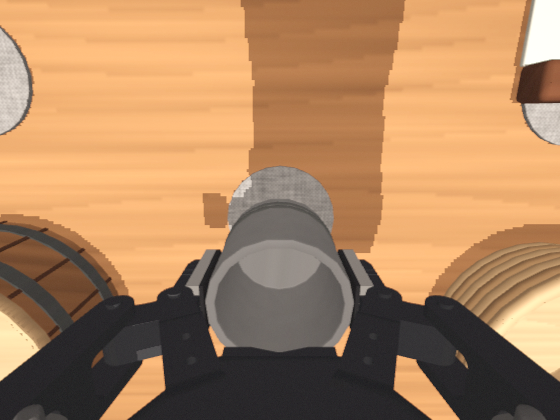

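Wrist view: crock held upright, rim centre about (280,303), so about 2 mm to the robot side of the TCP. The mat is just beneath at (281,205). Lowering with a small correction.

```bash
python3 -m jog '[-0.1,0,1,0,0,0,50,-0.1,0,1.6,0,0,0,50,-0.1,0,1.8,0,0,0,50,-0.1,0,1.84,0,0,0,50,-0.1,0,1.84,0,0,0,50,-0.1,0,1.84,0,0,0,75,-0.1,0,1.84,0,0,0,95,-0.1,0,1.84,0,0,0,100,-0.1,0,1.84,0,0,0,100,-0.1,0,1,0,0,0,100,-0.1,0,-0.5,0,0,0,100,-0.1,0,-2,0,0,0,100,-0.1,0,-3.5,0,0,0,100,-0.1,0,-3.5,0,0,0,100,-0.1,0,-3.5,0,0,0,100]'
python3 - <<'E'
from h import *
c=cam('wrist');cv2.imwrite('pics/w6.png',c['img'][:,:,::-1])
g=cv2.medianBlur(cv2.cvtColor(c['img'],cv2.COLOR_RGB2GRAY),3)
print(proj(c,[.635,.015,.064]))
h=cv2.HoughCircles(g,cv2.HOUGH_GRADIENT,1.5,200,param1=80,param2=30,minRadius=32,maxRadius=60)
for u,v,r in (h[0] if h is not None else []): print(u,v,r,ray(c,u,v,.064)*1000)
t=cam('top');e,r=blob(t,(0,0,40),(180,110,255),(240,160,285,212),.05);print('top',e)
move([.45,-.082,.14])
E
```

```text
clock: 10.9
position: [0.6391, 0.0144, 0.1837]
tcp_rot: [0.001, 1.0, 0.0, 0.002]
force: [-1.3, 0.1, -0.2]
finger_gap: 1.0
gripper_force: 0.0
[279.70308696 197.87247181]
107.25 254.25 59.15 [ 690.07993472 -148.76218587   64.        ]
456.75 255.75 49.25 [691.89164549 183.09444322  64.        ]
489.75 57.75 52.55 [520.81982731 181.15248457  64.        ]
top None
shift [ 6.23 -3.22  1.36] rot [[-1.0, 0.002, -0.003], [0.002, 1.0, -0.0], [0.003, -0.0, -1.0]]
```

View pics/w6.png

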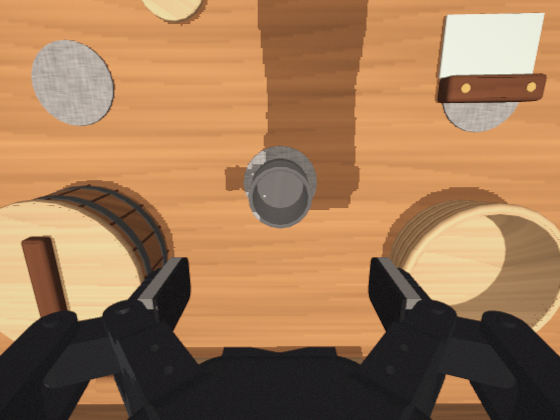

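Crock rim now centred at (280.5,196.5) against an expected (279.7,197.9), so it is within 2 mm of the mat centre. Now the lid.

```bash
python3 -m jog '[2,-1.1,0,0,0,0,100,4,-2.2,0.6,0,0,0,100,5.6,-2.9,1.2,0,0,0,100,6.23,-3.22,1.4,0,0,0,100,6.23,-3.22,1.4,0,0,0,60,6.23,-3.22,1.4,0,0,0,60,6.23,-3.22,1.4,0,0,0,60]'
python3 - <<'E'
from h import *
c=cam('wrist');cv2.imwrite('pics/w7.png',c['img'][:,:,::-1])
print(proj(c,[.45,-.082,.042]),proj(c,[.45,-.082,.015]))
e,r=blob(c,(15,60,150),(30,200,255),(200,130,360,270),.015);print('disc',e)
e,r=blob(c,(0,100,20),(20,255,140),(250,190,310,270),.042);print('knob',e,r)
move([.45,-.082,.02])
E
```

```text
clock: 11.7
position: [0.4507, -0.0818, 0.139]
tcp_rot: [0.001, 1.0, 0.0, -0.001]
force: [-0.1, 0.5, 0.1]
finger_gap: 0.603
gripper_force: 0.0
[278.81095034 209.25025492] [278.85509562 200.96847894]
disc ((473.8675842285156, -90.27670288085938), (109.16751098632812, 175.19969177246094), 167.41445922851562)
knob ((447.037109375, -81.93789672851562), (19.37153434753418, 23.858753204345703), 90.67757415771484) ((446.9209899902344, -81.83889770507812), (18.267343521118164, 23.15690803527832), 89.90596008300781)
shift [ 0.06 -0.01  3.98] rot [[-1.0, 0.002, 0.0], [0.002, 1.0, 0.0], [-0.0, 0.0, -1.0]]
```

View pics/w7.png

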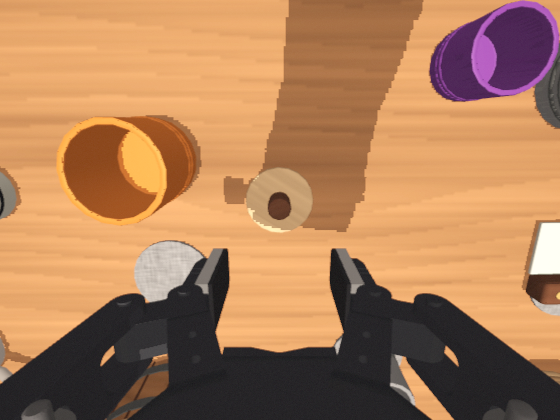

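Wrist view: lid disc centred at (279,200.5) and knob at (279,207), within 1 mm of the prediction. Fingers at 60 % straddle it. Going down onto the knob.

```bash
python3 -m jog '[0.02,-0.01,1.5,0,0,0,60,0.02,-0.01,3,0,0,0,60,0.02,-0.01,3.7,0,0,0,60,0.02,-0.01,3.95,0,0,0,60,0.02,-0.01,3.95,0,0,0,60,0.02,-0.01,3.95,0,0,0,35,0.02,-0.01,3.95,0,0,0,20,0.02,-0.01,3.95,0,0,0,10,0.02,-0.01,3.95,0,0,0,0,0.02,-0.01,3.95,0,0,0,0,0.02,-0.01,3.95,0,0,0,0,0.02,-0.01,3.95,0,0,0,0]' 30
python3 -m jog '[0,0,-1,0,0,0,0,0,0,-2,0,0,0,0,0,0,-3.5,0,0,0,0,0,0,-3.5,0,0,0,0,0,0,-3.5,0,0,0,0]'
python3 - <<'E'
from h import *
c=cam('wrist');cv2.imwrite('pics/w8.png',c['img'][:,:,::-1])
s=arm.sense();p=s['position'];print(proj(c,p+[0,0,-.005]))
move([.635,.0145,.125])
E
```

```text
clock: 12.95
position: [0.452, -0.0823, 0.0228]
tcp_rot: [0.001, 1.0, -0.0, 0.002]
force: [0.9, 0.7, 6.9]
finger_gap: 0.218
gripper_force: 29.6
clock: 13.45
position: [0.451, -0.0824, 0.1275]
tcp_rot: [0.001, 1.0, -0.0, 0.002]
force: [-0.5, 0.6, -1.2]
finger_gap: 0.215
gripper_force: 29.6
[279.26399831 255.52424817]
shift [-6.16  3.24  0.04] rot [[-1.0, 0.002, -0.0], [0.002, 1.0, -0.0], [0.0, -0.0, -1.0]]
```

View pics/w8.png

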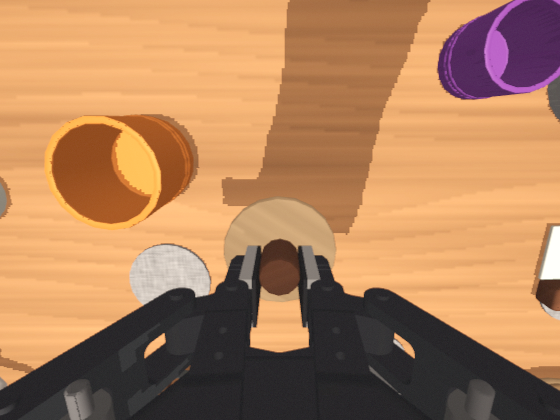

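Wrist view: lid held level, disc centre about (280,250), roughly 2 mm on the robot side of the TCP. Carrying it over the crock with that offset.

```bash
python3 -m jog '[-1.6,0.8,0,0,0,0,0,-3.2,1.6,0,0,0,0,0,-4.8,2.5,0,0,0,0,0,-5.8,3,0,0,0,0,0,-6.2,3.23,0,0,0,0,0,-6.2,3.23,0,0,0,0,0,-6.2,3.23,0,0,0,0,0,-6.2,3.23,0,0,0,0,0]'
python3 - <<'E'
from h import *
c=cam('wrist');cv2.imwrite('pics/w9.png',c['img'][:,:,::-1])
move([.637,.0145,.080])
E
```

```text
clock: 14.3
position: [0.6347, 0.0137, 0.1253]
tcp_rot: [0.001, 1.0, -0.0, -0.002]
force: [-0.4, -0.7, -0.1]
finger_gap: 0.221
gripper_force: 29.6
shift [-0.07  0.03  1.53] rot [[-1.0, 0.003, -0.002], [0.003, 1.0, -0.0], [0.002, -0.0, -1.0]]
```

View pics/w9.png

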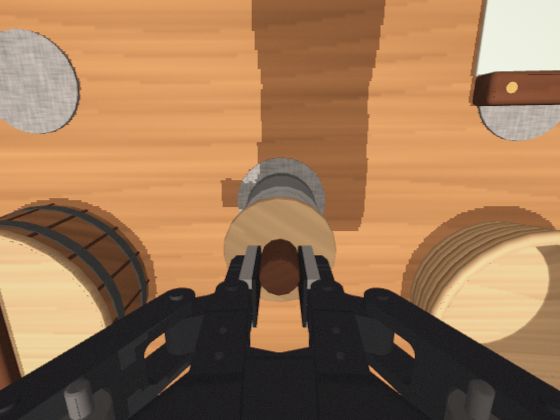

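Wrist view: lid at (280,250) directly above the crock, whose body shows below at (281,190). Lowering now, then checking the force.

```bash
python3 -m jog '[-0.07,0.02,0.6,0,0,0,0,-0.07,0.02,1,0,0,0,0,-0.07,0.02,1.3,0,0,0,0,-0.07,0.02,1.45,0,0,0,0,-0.07,0.02,1.53,0,0,0,0,-0.07,0.02,1.53,0,0,0,0,-0.07,0.02,1.53,0,0,0,0]'
```

```text
clock: 15.05
position: [0.639, 0.015, 0.0809]
tcp_rot: [0.001, 1.0, 0.0, 0.0]
force: [-0.5, 0.1, -0.9]
finger_gap: 0.218
gripper_force: 29.6
```

```bash
python3 -m jog '[0.06,0,0.04,0,0,0,0,0.06,0,0.08,0,0,0,0,0.06,0,0.08,0,0,0,0,0.06,0,0.08,0,0,0,30,0.06,0,0.08,0,0,0,50,0.06,0,0.08,0,0,0,50,0.06,0,0.08,0,0,0,50,0.06,0,-0.4,0,0,0,60,0.06,0,-1.5,0,0,0,60,0.06,0,-3,0,0,0,60,0.06,0,-4,0,0,0,100,0.06,0,-4,0,0,0,100,0.06,0,-4,0,0,0,100]'
python3 - <<'E'
from h import *
c=cam('wrist');s=cam('side');t=cam('top')
u,v=proj(s,[.634,.015,.06]).astype(int);U,V=proj(t,[.634,.015,.07]).astype(int)
f=lambda i,u,v,k:cv2.resize(i[v-k:v+k,u-k:u+k],(300,300),interpolation=2)
cv2.imwrite('pics/lid.png',np.hstack([cv2.resize(c['img'][100:300,180:380],(300,300)),f(s['img'],u,v,32),f(t['img'],U,V,28)])[:,:,::-1][:, :800] if 0 else cv2.resize(np.hstack([cv2.resize(c['img'][100:300,180:380],(300,300)),f(s['img'],u,v,32),f(t['img'],U,V,28)]),(798,266))[:,:,::-1])
print(proj(c,[.6345,.0145,.071]),proj(c,[.6345,.0145,.098]))
e,r=blob(t,(15,60,150),(30,190,255),(U-22,V-22,U+22,V+22),.071);print('disc',e)
e,r=blob(c,(15,60,150),(30,190,255),(235,140,325,245),.071);print('disc w',e)
move([.443,-.354,.15])
E
```

```text
clock: 16.35
position: [0.6373, 0.015, 0.2013]
tcp_rot: [0.001, 1.0, 0.0, 0.001]
force: [0.3, 0.6, -0.1]
finger_gap: 1.0
gripper_force: 0.0
[278.53075993 196.61751073] [278.44161008 204.38663315]
disc None
disc w ((635.4824829101562, 16.521451950073242), (60.92948532104492, 67.31778717041016), 172.66700744628906)
shift [  6.39 -12.31   1.64] rot [[-1.0, 0.002, -0.004], [0.002, 1.0, -0.0], [0.004, -0.0, -1.0]]
```

View pics/lid.png

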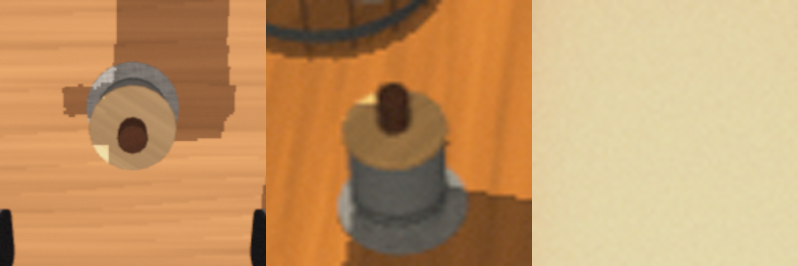

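The crop shows the lid level and flush on the rim from the side, disc measured at (635,16.5) mm against the crock at (634.5,14.5). It is seated. Now the timer.

```bash
python3 -m jog '[6.39,-12.31,1.64,0,0,0,100,6.39,-12.31,1.64,0,0,0,100,6.39,-12.31,1.64,0,0,0,100,6.39,-12.31,1.64,0,0,0,100,6.39,-12.31,1.64,0,0,0,100,6.39,-12.31,1.64,0,0,0,100,6.39,-12.31,1.64,0,0,0,100,6.39,-12.31,1.64,0,0,0,100,6.39,-12.31,1.64,0,0,0,100,6.39,-12.31,1.64,0,0,0,100,6.39,-12.31,1.64,0,0,0,100,6.39,-12.31,1.64,0,0,0,100,6.39,-12.31,1.64,0,0,0,100]'
python3 - <<'E'
from h import *
c=cam('wrist');cv2.imwrite('pics/w10.png',c['img'][:,:,::-1])
print(proj(c,[.443,-.354,.045]))
e,r=blob(c,(0,0,140),(180,60,255),(200,120,360,260),.045);print(e,r)
move([.443,-.354,.012])
E
```

```text
clock: 17.8
position: [0.4451, -0.3527, 0.1511]
tcp_rot: [-0.0, 1.0, 0.0, -0.0]
force: [0.3, 0.2, 0.8]
finger_gap: 1.0
gripper_force: 0.0
[277.4657839  204.64334447]
((441.9584655761719, -359.0246887207031), (51.71882247924805, 55.62660217285156), 86.33977508544922) ((441.46826171875, -358.75775146484375), (54.86979293823242, 51.51197814941406), 0.07107038795948029)
shift [ 0.07 -0.04  4.64] rot [[-1.0, -0.0, 0.0], [-0.0, 1.0, 0.0], [-0.0, 0.0, -1.0]]
```

View pics/w10.png

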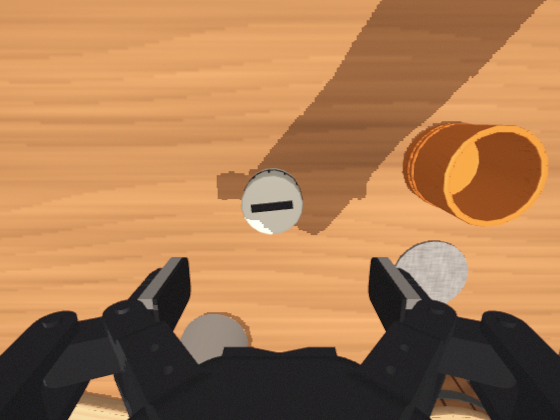

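Wrist view: timer top centred at (272,203), at (442,-358.5) mm; its width fits 54 mm. Mat_tub shows at (432,271).

```bash
python3 -m jog '[0.08,-0.19,1.5,0,0,0,100,0.08,-0.19,3,0,0,0,100,0.08,-0.19,4.2,0,0,0,100,0.08,-0.19,4.6,0,0,0,100,0.08,-0.19,4.6,0,0,0,100,0.08,-0.19,4.6,0,0,0,75,0.08,-0.19,4.6,0,0,0,55,0.08,-0.19,4.6,0,0,0,45,0.08,-0.19,4.6,0,0,0,45,0.08,-0.19,4.6,0,0,0,45,0.08,-0.19,4.6,0,0,0,45]' 40
python3 -m jog '[0,0,-1,0,0,0,45,0,0,-2,0,0,0,45,-1,2,-2,0,0,0,45,-2,4,-2,0,0,0,45,-2.7,5.2,-2,0,0,0,45,-3,5.55,-2,0,0,0,45,-3,5.55,-2,0,0,0,45,-3,5.55,-2,0,0,0,45,-3,5.55,-2,0,0,0,45]'
python3 - <<'E'
from h import *
c=cam('wrist');cv2.imwrite('pics/w11.png',c['img'][:,:,::-1])
p=arm.sense()['position'];print(proj(c,p+[0,0,.033]),proj(c,[.533,-.19,.004]))
move([.533,-.19,.017])
E
```

```text
clock: 18.95
position: [0.4439, -0.3608, 0.0159]
tcp_rot: [0.001, 1.0, -0.001, 0.002]
force: [0.7, 1.2, 5.5]
finger_gap: 0.624
gripper_force: 42.6
clock: 19.85
position: [0.5318, -0.194, 0.0734]
tcp_rot: [0.001, 1.0, -0.0, -0.0]
force: [0.0, -0.1, -2.4]
finger_gap: 0.618
gripper_force: 42.7
[277.84742437 298.18975499] [284.51226945 222.00450655]
shift [-0.05  0.15  1.88] rot [[-1.0, 0.004, -0.0], [0.004, 1.0, -0.0], [0.0, -0.0, -1.0]]
```

View pics/w11.png

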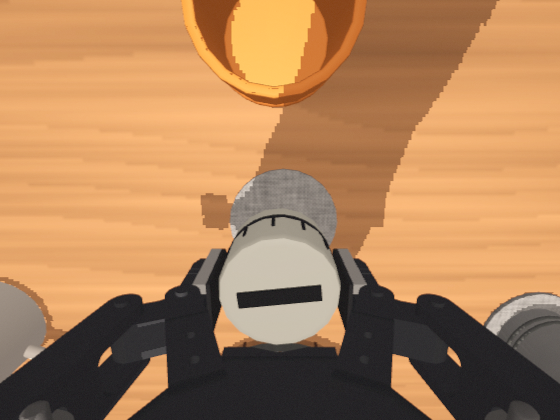

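Wrist view: timer held upright with its top at (280,288), and the mat centred at (284,222) as predicted. Lowering with a small correction.

```bash
python3 -m jog '[-0.1,0.13,1,0,0,0,45,-0.1,0.13,1.6,0,0,0,45,-0.1,0.13,1.8,0,0,0,45,-0.1,0.13,1.83,0,0,0,45,-0.1,0.13,1.83,0,0,0,45,-0.1,0.13,1.83,0,0,0,70,-0.1,0.13,1.83,0,0,0,90,-0.1,0.13,1.83,0,0,0,95,-0.1,0.13,1.83,0,0,0,95,-0.1,0.13,1,0,0,0,95,-0.1,0.13,-0.5,0,0,0,95,-0.1,0.13,-2,0,0,0,100,-0.1,0.13,-3.5,0,0,0,100,3,0.13,-4,0,0,0,100,6,0.13,-4,0,0,0,100,6,0.13,-4,0,0,0,100,6,0.13,-4,0,0,0,100,6,0.13,-4,0,0,0,100]'
python3 - <<'E'
from h import *
t=cam('top');print(arm.sense()['position']);i=t['img']
for n,X in dict(timer=[.533,-.19,.049],lid=[.634,.015,.071],knob=[.634,.015,.098],scr=[.54,.217,.028]).items():print(n,proj(t,X).round(1))
cv2.imwrite('pics/end.png',cv2.resize(i[150:290,130:390],None,fx=3,fy=3,interpolation=2)[:,:,::-1][:, :800])
E
```

```text
clock: 21.7
position: [0.3481, -0.1883, 0.1934]
tcp_rot: [0.002, 1.0, 0.0, -0.001]
force: [1.7, -0.6, 0.2]
finger_gap: 0.997
gripper_force: 0.0
[ 0.35083165 -0.18897256  0.19366228]
timer [347.2 225. ]
lid [263.  182.2]
knob [263.  179.5]
scr [180.9 223.4]
```

View pics/end.png

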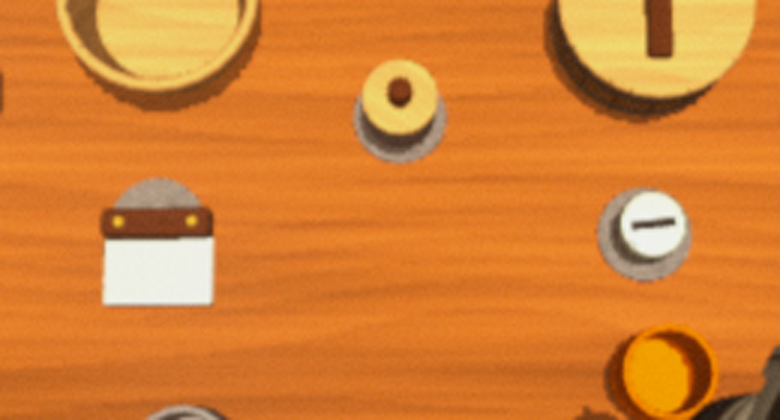

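The final top view matches expectations. Timer is at (347,225), lid disc at (263,182) and scraper handle at (182,224), all within about 3 mm of target, and the arm is clear.

```bash
python3 -c "
from bench import arm
print(arm.hand_in())"
```

```text
the job is handed in; nothing more can be done
None
```

The table is laid and the job handed in at about 22 s on the robot clock: by the last pictures the crock, timer and scraper are each within about 3 mm of their mat centres, the lid is seated on the crock, and the mug was not touched; the hand-in returned no verdict.

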